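# Post two birch discs through the box slot and tally them

## Robot

A 7-joint arm with a two-finger parallel gripper is mounted at the origin on the work surface. World frame = base frame: x ahead of the robot, y to its left, z up, the work surface at z = 0. Lengths are in m, angles in rad, forces in N, time in s.
With the tool pointing down it reaches from about 0.4 to 0.85 m from the base axis. Payload 10.4 kg.
Tool frame: the origin (TCP) lies between the finger pads; the fingertips stand 11 mm ahead of it and the grasp point (between the pads) lies 8 mm behind it (r.tcp_to_tips is the distance from the TCP to the fingertips, in m); z points along the fingers, y is the line along which they close (so a half turn about z gives the same grasp; the last joint's range is limited). The gripper opens to 87 mm and grips with 3 to 60 N. Pads are 19 mm wide; open, the fingers measure 117 mm over their backs; the gripper's body (75 mm by 190 mm) begins 51 mm behind the grasp point.
Start: joints at [1.139, 0.332, -0.065, 1.46, 0.022, 1.35, -0.088], TCP at [0.248, -0.574, 0.234] pointing down, gripper open.
Joint ranges: [-2.6, 2.6], [-0.5, 2.12], [-1.47, 1.34], [0.16, 2.42], [-1.27, 4.41], [0.06, 2.06], [-2.6, 2.6]. Speed limits (rad/s): [2.22, 2.22, 2.79, 2.79, 3.14, 3.14, 3.14].

## Interface

Orientations are given as a unit quaternion [x, y, z, w].
In Python, from bench import r gives the robot as it stands. The module is installed in compiled form; this text tells all that it offers.
- The arm moves only by the shell command python3 -m crank 'ROWS' [FORCE]. ROWS is JSON, a list of rows, each an object of numbers: "claw": the closure, from -1 (fully open) to 1 (shut); "dx", "dy", "dz": the shift along the tool's x, y, z each as a share of 3 cm, from -1 to 1; "ax", "ay", "az": the turn, a rotation vector about the tool's x, y, z each as a share of 6 degrees, from -1 to 1. A call has 1 to 8 rows; each row shifts and turns the commanded pose from where the row before left it, along the tool's axes as they then stand; what a row does not reach is not made up. A row lasts 1/12 s, in which the tool goes at most 41.7 mm and 7.16 degrees, less where a joint would pass 70% of its speed; a pose out of reach is approached as far as the arm can. A call with a number of a shift or a turn outside -1 to 1 is refused whole. A call with a gripper value outside its range is refused whole. The fingers move at their own pace and stop on an object; FORCE is the grip in N (left out, the last holds). Time passes only in rows, so rows that do not move let the fingers close. It gives the time, the measured TCP pose, the force, the opening and the grip force at its end, in the units of the state.
- r.read_state(): the state, without advancing time (a new reading comes with each control period).
- r.camera(name): name is "scene" or "top"; returns a dict with "color" (400x640x3 uint8, red, green, blue), "mtx" (3x3 intrinsics, pixels), "k1" (the pictures are not rectified: a ray, as slopes to the right and down, at radius r is drawn at 1 + k1 r^2 times it, then the intrinsics apply), "R" (3x3) and "t" (3): a world point X has camera coordinates R X + t. Camera axes: x right, y down, z forward; pixel columns grow to the right and rows downward; lengths in m; the calibration is good to about 2 mm. A picture is of the moment at which its call begins. There is no depth.
- r.close_job(): hands the job in; it is judged then, once.
The state is a dict: "time": time; "joint_positions": joint angles; "joint_vel": joint speeds; "joint_torque": joint torques, N m; "ee_pos": TCP position; "eef_rot": TCP orientation; "ft_force": force on the tool from outside, world axes, zero at the start; "torque": the same for the moment, N m; "width": finger opening in m; "grip_force": force on a finger pad.
Only numpy, scipy, OpenCV 4.12 (cv2) and the standard library are available. Lean on these libraries where they do the work, as an engineer would, in place of code of your own. Each camera call takes 0.05 s, during which the arm holds its last target. There are 200 camera calls.

## Task

Push both loose birch discs lying on the grey deck through the slot in the green plate so that they drop into the box behind it. Once both are in the box, pull the red knob of the counter all the way out to its stop, then let go so that it springs fully back. Leave the taped stack of discs, the tub, the tape and the scissors where they are.

Things in the scene. Friction and masses are not known exactly. Their poses are not given: they have to be found in the camera images.
- slot_mouth (a point): Middle of the slot's lower edge on the outer face of the fixed upright green plate, level with the grey deck's top (140 mm above the table). x points level through the slot into the box, y along the slot to the left, z up; yaw within 0.1 rad. Slot 98 mm wide (y), 18 mm high, open centrally about this point; plate 6 mm thick, 220 mm wide, rising 32 mm above the deck.
- disc_a_center (a point): Centre (half-way up) of a loose pale birch disc, 90 mm diameter, 12 mm thick, about 55 g, flat on the deck at one side of the slot's line (105 to 150 mm aside, 100 to 150 mm in front of the plate). Too wide to grasp across: push it by its rim. z is the disc's own axis.
- disc_b_center (a point): Centre of the second loose birch disc, the same size, lying on the other side of the slot's line.
- knob_center (a point): Centre of the counter's red round knob: 28 mm diameter, 16 mm long, axis level, 160 mm above the table. x points from knob to the black housing: pull along -x. A 10 mm steel stem runs 30 mm from knob to housing, whose top is 20 mm above the knob's axis. The counter is fixed, left or right of the deck, yaw within 0.2 rad.
- plunger (a joint): How far the red knob is pulled out, in m: 0 home, 0.030 at the stop. A spring pulls it back: about 4 N at home, 7 N at the stop.
- stack: Bystander: taped stack of birch discs, 100 mm diameter, 108 mm high, on the table on the side of the deck where the counter is not. Origin under its centre.
- tub: Bystander: white tub, 84 mm diameter, 95 mm high, beyond the deck on the left of the box. Origin under its centre.
- tape: Bystander: roll of amber tape lying flat, 96 mm diameter, 45 mm high, right of the box. Origin under its centre.
- scissors: Bystander: black-handled scissors, about 165 mm long and 75 mm wide, 10 mm high, flat on the table right of the deck's near edge. Origin near the pivot; blades along its x axis, towards the robot.
- station: Deck and box; origin on the table right below slot_mouth, same axes. Rimless flat deck, top at 140 mm, x -220 to +6 mm, y -210 to +210 mm. Behind the plate it drops at once: box inside x 6 to 156, y -70 to 70 mm, floor 130 mm below the deck, fixed clear lid 36 mm above it. A disc with its middle well past the plate tips in; if it hangs, push its rear edge right up to the plate.
- counter: Fixed counter: black housing 60 x 56 mm, top at 180 mm, on a grey pedestal with a 85 x 75 mm foot. Origin on the table under its middle, 68 mm behind knob_center at home; same axes.
Not all that is in view belongs to the job. What is shaped like the part that bears disc_b_center but orange is not meant.

How it is judged:
On the way, in this order (a step that is already met when the one before it is completed fails the run):
1. one birch disc has dropped through the slot into the box (((x of disc_a_center in the frame of slot_mouth between 0.006 and 0.158 m and y of disc_a_center in the frame of slot_mouth between -0.07 and 0.07 m and z of disc_a_center in the frame of slot_mouth between -0.14 and -0.03 m) or (x of disc_b_center in the frame of slot_mouth between 0.006 and 0.158 m and y of disc_b_center in the frame of slot_mouth between -0.07 and 0.07 m and z of disc_b_center in the frame of slot_mouth between -0.14 and -0.03 m))), for 0.1 s.
2. both birch discs are in the box (x of disc_a_center in the frame of slot_mouth between 0.006 and 0.158 m and y of disc_a_center in the frame of slot_mouth between -0.07 and 0.07 m and z of disc_a_center in the frame of slot_mouth between -0.14 and -0.03 m and x of disc_b_center in the frame of slot_mouth between 0.006 and 0.158 m and y of disc_b_center in the frame of slot_mouth between -0.07 and 0.07 m and z of disc_b_center in the frame of slot_mouth between -0.14 and -0.03 m), for 0.2 s.
3. with both discs in, the red knob is out at its stop (27 mm or more) (all of step 2 and value of joint plunger above 0.027 m), for 0.1 s.
At the end, for the whole second after the job is handed in: Both discs lie inside the box (centres behind the green plate, between the box walls, at least 30 mm below the deck), and the knob has sprung back to within 3 mm of home (all of step 2 and value of joint plunger below 0.003 m); the robot touches nothing.
It fails at once if the taped stack of discs is moved by more than 30 mm (distance of stack from where it was at the start of the episode above 0.03 m).
It fails at once if the white tub is moved by more than 30 mm (distance of tub from where it was at the start of the episode above 0.03 m).
It fails at once if the roll of tape is moved by more than 30 mm (distance of tape from where it was at the start of the episode above 0.03 m).
It fails at once if the scissors is moved by more than 30 mm (distance of scissors from where it was at the start of the episode above 0.03 m).
It also fails if it takes over 72 s, if anything falls off the work surface, if the arm or the gripper's body presses on something with over 40 N, if the wrist force passes 120 N, or if a joint passes its speed limit or range.

## Working session

There is one attempt and no reset: what is moved stays moved. The work goes in short steps, Python scripts to look and compute and a shell command to move; the robot and the scene stay as the last step left them, time stands still between calls to the robot, and variables do not carry over. Pictures are saved under pics/ and viewed, at most 12 in all, crops included, and the job is handed in when it is done.

```bash
mkdir -p pics
python3 - <<'E'
from bench import r
import cv2,numpy as np
for n in("scene","top"):
    c=r.camera(n); cv2.imwrite(f"pics/{n}0.png",c["color"][:,:,::-1]); print(n,c["mtx"].tolist(),c["k1"],np.round(c["R"],3).tolist(),c["t"])
s=r.read_state(); print(s["time"],s["ee_pos"],s["eef_rot"],s["width"],r.tcp_to_tips)
E
```

```text
scene [[381.10710693519195, 0.0, 322.5355569469287], [0.0, 381.10710693519195, 200.77616752922745], [0.0, 0.0, 1.0]] -0.043137212642460294 [[0.959, -0.282, -0.013], [-0.233, -0.763, -0.603], [0.16, 0.582, -0.798]] [-0.54685598  0.21140543  0.95280329]
top [[497.62356164241737, 0.0, 321.94828276500346], [0.0, 497.62356164241737, 213.14632014234593], [0.0, 0.0, 1.0]] 0.014150849072600757 [[-0.123, -0.992, 0.002], [-0.97, 0.12, -0.213], [0.211, -0.028, -0.977]] [0.05015143 0.58011232 1.31866139]
0.1 [ 0.24830823 -0.57320886  0.23283998] [ 9.79185403e-01  2.02966868e-01 -1.49503233e-04 -6.12580760e-04] 0.08693420796173133 0.011
```

View pics/scene0.png

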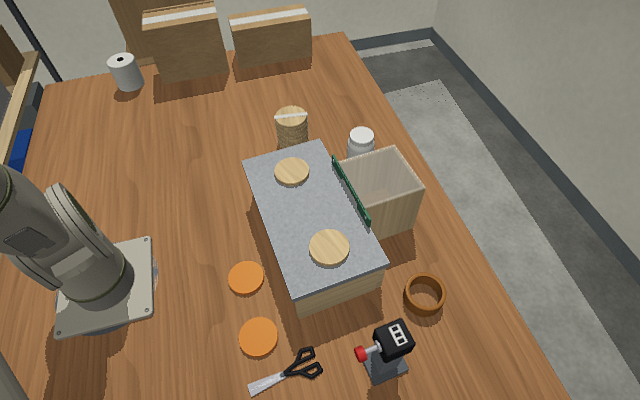

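View pics/top0.png

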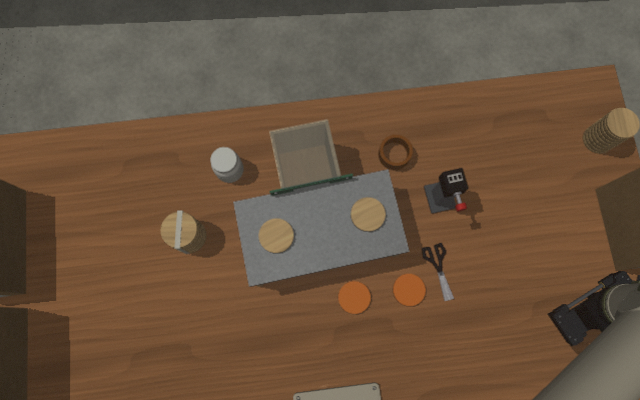

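The scene view shows the discs at (291,171) and (329,247), with the green plate from (335,158) to (368,224) and the red knob at (361,353). In the top view the discs are at (276,236) and (368,214), the plate runs from (272,192) to (352,178), and the knob is at (461,205).

```bash
cat > h.py <<'E'
from bench import r
import cv2,numpy as np
def ray(c,px):
    u=cv2.undistortPoints(np.array(px,float).reshape(-1,1,2),c["mtx"],np.array([c["k1"],0,0,0.])).reshape(-1,2)
    d=np.c_[u,np.ones(len(u))]@c["R"]; return -c["R"].T@c["t"],d
def onz(c,px,z):
    o,d=ray(c,px); return o+d*((z-o[2])/d[:,2])[:,None]
def mask(c,lo,hi,roi):
    m=cv2.inRange(cv2.cvtColor(c["color"],cv2.COLOR_RGB2HSV),lo,hi); k=np.zeros_like(m); x0,y0,x1,y1=roi
    k[y0:y1,x0:x1]=m[y0:y1,x0:x1]; return k
def big(m):
    return max(cv2.findContours(m,cv2.RETR_EXTERNAL,cv2.CHAIN_APPROX_NONE)[0],key=cv2.contourArea)
def cen(k):
    m=cv2.moments(k); return m["m10"]/m["m00"],m["m01"]/m["m00"]
E
python3 - <<'E'
from h import *
C={n:r.camera(n) for n in("scene","top")}
R={"top":dict(a=(250,212,304,260),b=(345,192,394,238),p=(262,170,358,200),k=(450,190,475,215)),
   "scene":dict(a=(268,152,316,190),b=(302,225,356,270),p=(325,150,376,232),k=(350,340,375,366))}
kr=[]
for n,c in C.items():
    for d in"ab":
        k=big(mask(c,(8,60,60),(28,255,255),R[n][d])); print(n,d,cv2.contourArea(k),cen(k))
        w=onz(c,k.reshape(-1,2),.152)[:,:2].astype(np.float32); print("  ",np.round(cv2.minEnclosingCircle(w)[0],4),cv2.minEnclosingCircle(w)[1],onz(c,[cen(k)],.152).round(4))
    g=mask(c,(55,60,15),(95,255,255),R[n]["p"]); k=big(g)
    print(n,"plate",cv2.contourArea(k),cv2.boxPoints(cv2.minAreaRect(k)).round(1).tolist()); 
    print("  z172",onz(c,cv2.boxPoints(cv2.minAreaRect(k)),.172).round(3).tolist())
    k=big(cv2.bitwise_or(mask(c,(0,130,60),(6,255,255),R[n]["k"]),mask(c,(172,130,60),(180,255,255),R[n]["k"]))); print(n,"knob",cv2.contourArea(k),cen(k),onz(c,[cen(k)],.16).round(4)); kr.append(ray(c,[cen(k)]))
(o,d),(p,e)=kr; d=d[0];e=e[0]
s=np.linalg.lstsq(np.c_[d,-e],p-o,rcond=None)[0]; print(o+d*s[0],p+e*s[1])
t=C["top"]; I=cv2.resize(t["color"][140:320,220:480],None,fx=3,fy=3)[:,:,::-1]; cv2.imwrite("pics/t1.png",I)
# deck corners & housing top
c=t; k=big(mask(c,(0,0,70),(180,45,200),(228,165,412,288))); print(cv2.boxPoints(cv2.minAreaRect(k)), onz(c,cv2.boxPoints(cv2.minAreaRect(k)),.14).round(3).tolist())
E
```

```text
scene a 750.0 (291.3855555555555, 171.2122222222222)
   [0.5195 0.0995] 0.048923883587121964 [[0.5181 0.0979 0.152 ]]
scene b 1142.5 (328.7436907366885, 247.3008023340627)
   [ 0.5445 -0.1416] 0.04720543324947357 [[ 0.5443 -0.1428  0.152 ]]
scene plate 300.5 [[328.20001220703125, 156.6999969482422], [333.8999938964844, 153.5], [373.6000061035156, 223.89999389648438], [367.79998779296875, 227.10000610351562]]
  z172 [[0.617, 0.101, 0.172], [0.635, 0.107, 0.172], [0.654, -0.126, 0.172], [0.638, -0.13, 0.172]]
scene knob 129.5 (360.2393822393822, 353.7027027027027) [[ 0.5329 -0.3778  0.16  ]]
top a 916.5 (275.76559374431713, 235.21858519730858)
   [0.5197 0.1056] 0.045467570424079895 [[0.5196 0.1056 0.152 ]]
top b 894.0 (367.75260999254283, 213.89373601789708)
   [ 0.5462 -0.1367] 0.0456257238984108 [[ 0.546  -0.1366  0.152 ]]
top plate 33.5 [[309.79998779296875, 183.0], [350.8999938964844, 173.39999389648438], [351.3999938964844, 175.89999389648438], [310.3999938964844, 185.5]]
  z172 [[0.641, 0.003, 0.172], [0.654, -0.106, 0.172], [0.647, -0.107, 0.172], [0.634, 0.002, 0.172]]
top knob 59.0 (460.50282485875704, 206.5593220338983) [[ 0.5341 -0.3759  0.16  ]]
[ 0.53343948 -0.37702554  0.15653451] [ 0.53471374 -0.37693311  0.156754  ]
[[230.87805 202.09756]
 [391.02435 167.78049]
 [409.039   251.84879]
 [248.8927  286.16586]] [[0.624, 0.214, 0.14], [0.665, -0.218, 0.14], [0.436, -0.229, 0.14], [0.4, 0.188, 0.14]]
```

View pics/t1.png

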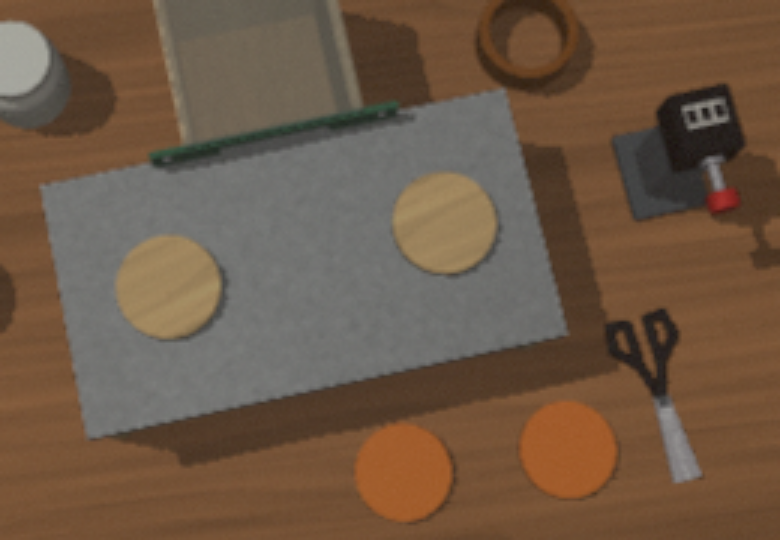

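The crop shows the deck corners at (40,185), (505,91), (567,334) and (88,438), with the plate's top edge running from (152,156) to (397,107). Next I'll derive the station frame from these points.

Run:
```python
from h import *
c=r.camera("top")
f=lambda l:np.array([(220+(x+.5)/3-.5,140+(y+.5)/3-.5) for x,y in l])
P=onz(c,f([(40,185),(505,91),(567,334),(88,438)]),.14)[:,:2]; print(P.round(4))
for a,b in((0,1),(3,2),(3,0),(2,1)): print(np.linalg.norm(P[b]-P[a]),np.arctan2(*(P[b]-P[a])[::-1]))
y=(P[0]-P[1])+(P[3]-P[2]); yaw=np.arctan2(-y[0],y[1]); 
x=P[0]-P[3]+P[1]-P[2]; yaw2=np.arctan2(x[1],x[0]); print("yaws",yaw,yaw2)
yaw=(yaw*2+yaw2)/3; M=np.array([[np.cos(yaw),-np.sin(yaw)],[np.sin(yaw),np.cos(yaw)]])
S=P.mean(0)-M@[-.107,0]; print("slot",S)
q=onz(c,f([(150,153),(397,103),(400,113),(153,163)]),.172)[:,:2]; print("plate in slot",((q-S)@M).round(4))
for d in([.5197,.1056],[.5460,-.1366],[.534,-.377]): print("in slot",(np.array(d)-S)@M)
h=onz(c,f([(657,98),(728,86),(742,148),(672,170)]),.18)[:,:2];print("housing",h.round(4),h.mean(0))
k=onz(c,f([(722,202),(712,160)]),.16)[:,:2];print("knob,stem base",k.round(4))
print("scissors,tape", onz(c,f([(685,480),(640,315)]),.005).round(3).tolist(),onz(c,f([(528,35)]),.045))
```

```text
[[ 0.6254  0.2086]
 [ 0.6603 -0.2088]
 [ 0.4387 -0.2286]
 [ 0.4012  0.1871]]
0.4188015850041463 -1.4873020660748386
0.41742439598575043 -1.4807748253272461
0.22517989090692622 0.09536295171167715
0.22244314079721159 0.08927755356682093
yaws 0.0867525061853978 0.09233885564250656
slot [ 0.63799349 -0.0009303 ]
plate in slot [[ 0.0052  0.1087]
 [ 0.0042 -0.1086]
 [-0.0051 -0.1091]
 [-0.0041  0.1078]]
in slot [-0.10840155  0.11658112]
in slot [-0.10363912 -0.12699607]
in slot [-0.13686713 -0.36539083]
housing [[ 0.6264 -0.3303]
 [ 0.6294 -0.3927]
 [ 0.5736 -0.3945]
 [ 0.5618 -0.3319]] [ 0.59780215 -0.36237785]
knob,stem base [[ 0.533  -0.3753]
 [ 0.5708 -0.3735]]
scissors,tape [[0.306, -0.341, 0.005], [0.464, -0.326, 0.005]] [[ 0.7408682  -0.25608571  0.045     ]]
```

```bash
cat > to.py <<'E'
# usage: to.py x y z yawdeg  (slot frame, m, TCP)  or with 5th arg 'w' for world x y and world yaw
import sys; from h import *
from scipy.spatial.transform import Rotation as Ro
x,y,z,w=map(float,sys.argv[1:5]); S=np.array([.638,-.001]); a=.087
M=np.array([[np.cos(a),-np.sin(a)],[np.sin(a),np.cos(a)]])
s=r.read_state(); T=Ro.from_quat(s["eef_rot"]); p=s["ee_pos"]
if len(sys.argv)>5: g=np.array([x,y])
else: g=S+M@[x,y]; w+=np.degrees(a)
d=T.inv().apply(np.r_[g,z]-p); X=T.apply([1,0,0]); yaw=np.degrees(np.arctan2(X[1],X[0]))
down=Ro.from_euler("z",w,degrees=True)*Ro.from_rotvec([np.pi,0,0])
print("t",round(s["time"],2),"slot pos",((p[:2]-S)@M).round(4),"z",p[2].round(4),"yaw",yaw.round(2),"width",round(s["width"],4),"F",np.round(s["ft_force"],1))
print("shift/30mm",(d/.03).round(2),"turn/6deg",(np.degrees((T.inv()*down).as_rotvec())/6).round(2),"j",np.round(s["joint_positions"],2))
E
python3 -m crank '[{"az":-1,"claw":-0.4},{"az":-1,"claw":-0.4},{"az":-1,"claw":-0.4},{"az":-1,"claw":-0.4},{"az":-1,"claw":-0.4},{"az":-1,"claw":-0.4}]' 20
python3 -m crank '[{"az":-1,"claw":-0.4},{"az":-1,"claw":-0.4},{"az":-1,"claw":-0.4},{"az":-1,"claw":-0.4},{"az":-1,"claw":-0.4},{"az":-0.9,"claw":-0.4}]'
python3 to.py -0.108 0.187 0.233 90
```

```text
t 0.25 slot pos [-0.4379 -0.5364] z 0.2332 yaw 23.42 width 0.0873 F [-0.1 -0.4 -0.5]
shift/30mm [ 18.06 -19.4    0.02] turn/6deg [ -0.    -0.   -11.93] j [ 1.14  0.33 -0.06  1.46  0.02  1.35 -0.09]invalid input at $[0]: expected keys claw, dx, dy, dz, ax, ay, az
invalid input at $[0]: expected keys claw, dx, dy, dz, ax, ay, az
```

```bash
python3 -m crank '[{"claw":-0.4,"dx":0,"dy":0,"dz":0,"ax":0,"ay":0,"az":-1},{"claw":-0.4,"dx":0,"dy":0,"dz":0,"ax":0,"ay":0,"az":-1},{"claw":-0.4,"dx":0,"dy":0,"dz":0,"ax":0,"ay":0,"az":-1},{"claw":-0.4,"dx":0,"dy":0,"dz":0,"ax":0,"ay":0,"az":-1},{"claw":-0.4,"dx":0,"dy":0,"dz":0,"ax":0,"ay":0,"az":-1},{"claw":-0.4,"dx":0,"dy":0,"dz":0,"ax":0,"ay":0,"az":-1}]' 20
python3 -m crank '[{"claw":-0.4,"dx":0,"dy":0,"dz":0,"ax":0,"ay":0,"az":-1},{"claw":-0.4,"dx":0,"dy":0,"dz":0,"ax":0,"ay":0,"az":-1},{"claw":-0.4,"dx":0,"dy":0,"dz":0,"ax":0,"ay":0,"az":-1},{"claw":-0.4,"dx":0,"dy":0,"dz":0,"ax":0,"ay":0,"az":-1},{"claw":-0.4,"dx":0,"dy":0,"dz":0,"ax":0,"ay":0,"az":-1},{"claw":-0.4,"dx":0,"dy":0,"dz":0,"ax":0,"ay":0,"az":-0.9}]'
python3 to.py -0.108 0.187 0.233 90
```

```text
time: 0.75
ee_pos: [0.2484, -0.5734, 0.2334]
eef_rot: [0.867, 0.498, 0.0, -0.0]
ft_force: [-0.0, 0.2, 0.5]
width: 0.0624
grip_force: 0.0
time: 1.25
ee_pos: [0.2484, -0.5735, 0.2334]
eef_rot: [0.675, 0.738, 0.0, -0.0]
ft_force: [-0.1, -0.1, 0.2]
width: 0.0611
grip_force: 0.0
t 1.25 slot pos [-0.4379 -0.5364] z 0.2334 yaw 95.13 width 0.0611 F [-0.1 -0.1  0.2]
shift/30mm [2.409e+01 1.106e+01 2.000e-02] turn/6deg [-0.   -0.    0.02] j [ 1.27  0.34 -0.23  1.45  0.08  1.36  1.12]
```

```bash
python3 -m crank '[{"claw":-0.4,"dx":1,"dy":0.46,"dz":0,"ax":0,"ay":0,"az":0},{"claw":-0.4,"dx":1,"dy":0.46,"dz":0,"ax":0,"ay":0,"az":0},{"claw":-0.4,"dx":1,"dy":0.46,"dz":0,"ax":0,"ay":0,"az":0},{"claw":-0.4,"dx":1,"dy":0.46,"dz":0,"ax":0,"ay":0,"az":0},{"claw":-0.4,"dx":1,"dy":0.46,"dz":0,"ax":0,"ay":0,"az":0},{"claw":-0.4,"dx":1,"dy":0.46,"dz":0,"ax":0,"ay":0,"az":0},{"claw":-0.4,"dx":1,"dy":0.46,"dz":0,"ax":0,"ay":0,"az":0},{"claw":-0.4,"dx":1,"dy":0.46,"dz":0,"ax":0,"ay":0,"az":0}]' >/dev/null
python3 -m crank '[{"claw":-0.4,"dx":1,"dy":0.46,"dz":0,"ax":0,"ay":0,"az":0},{"claw":-0.4,"dx":1,"dy":0.46,"dz":0,"ax":0,"ay":0,"az":0},{"claw":-0.4,"dx":1,"dy":0.46,"dz":0,"ax":0,"ay":0,"az":0},{"claw":-0.4,"dx":1,"dy":0.46,"dz":0,"ax":0,"ay":0,"az":0},{"claw":-0.4,"dx":1,"dy":0.46,"dz":0,"ax":0,"ay":0,"az":0},{"claw":-0.4,"dx":1,"dy":0.46,"dz":0,"ax":0,"ay":0,"az":0},{"claw":-0.4,"dx":1,"dy":0.46,"dz":0,"ax":0,"ay":0,"az":0},{"claw":-0.4,"dx":1,"dy":0.46,"dz":0,"ax":0,"ay":0,"az":0}]'
python3 to.py -0.108 0.187 0.233 90
```

```text
time: 2.58
ee_pos: [0.4283, -0.075, 0.2337]
eef_rot: [0.677, 0.736, -0.0, 0.0]
ft_force: [0.9, -0.2, -1.1]
width: 0.0609
grip_force: 0.0
t 2.58 slot pos [-0.2153 -0.0555] z 0.2337 yaw 94.82 width 0.0609 F [ 0.9 -0.2 -1.1]
shift/30mm [8.09 3.55 0.02] turn/6deg [ 0.    0.01 -0.03] j [ 0.83 -0.07 -0.72  1.9  -0.05  1.3   0.21]
```

Tracking is good. I'll finish the approach, then read the pose before descending.

```bash
python3 -m crank '[{"claw":-0.4,"dx":1,"dy":0.45,"dz":0,"ax":0,"ay":0,"az":0},{"claw":-0.4,"dx":1,"dy":0.45,"dz":0,"ax":0,"ay":0,"az":0},{"claw":-0.4,"dx":1,"dy":0.45,"dz":0,"ax":0,"ay":0,"az":0},{"claw":-0.4,"dx":1,"dy":0.45,"dz":0,"ax":0,"ay":0,"az":0},{"claw":-0.4,"dx":1,"dy":0.45,"dz":0,"ax":0,"ay":0,"az":0},{"claw":-0.4,"dx":1,"dy":0.45,"dz":0,"ax":0,"ay":0,"az":0},{"claw":-0.4,"dx":1,"dy":0.45,"dz":0,"ax":0,"ay":0,"az":0},{"claw":-0.4,"dx":1,"dy":0.45,"dz":0,"ax":0,"ay":0,"az":0}]'
python3 to.py -0.108 0.187 0.154 90
```

```text
time: 3.25
ee_pos: [0.516, 0.1729, 0.2335]
eef_rot: [0.677, 0.736, 0.0, 0.0]
ft_force: [1.1, -0.0, 0.9]
width: 0.0609
grip_force: 0.0
t 3.25 slot pos [-0.1064  0.1838] z 0.2335 yaw 94.77 width 0.0609 F [ 1.1 -0.   0.9]
shift/30mm [ 0.11 -0.05  2.65] turn/6deg [ 0.    0.   -0.04] j [ 0.41  0.28 -0.96  1.64  0.24  1.35 -0.5 ]
```

```bash
python3 -m crank '[{"claw":-0.4,"dx":0.1,"dy":-0.05,"dz":0.8,"ax":0,"ay":0,"az":-0.04},{"claw":-0.4,"dx":0,"dy":0,"dz":0.8,"ax":0,"ay":0,"az":0},{"claw":-0.4,"dx":0,"dy":0,"dz":0.7,"ax":0,"ay":0,"az":0},{"claw":-0.4,"dx":0,"dy":0,"dz":0.3,"ax":0,"ay":0,"az":0},{"claw":-0.4,"dx":0,"dy":0,"dz":0.05,"ax":0,"ay":0,"az":0},{"claw":-0.4,"dx":0,"dy":0,"dz":0,"ax":0,"ay":0,"az":0}]'
python3 to.py -0.108 0.043 0.154 90
```

```text
time: 3.75
ee_pos: [0.5139, 0.1744, 0.1543]
eef_rot: [0.675, 0.738, -0.0, -0.0]
ft_force: [0.2, -0.0, -0.9]
width: 0.0608
grip_force: 0.0
t 3.75 slot pos [-0.1084  0.1855] z 0.1543 yaw 95.05 width 0.0608 F [ 0.2 -0.  -0.9]
shift/30mm [-4.75  0.01  0.01] turn/6deg [-0.   -0.    0.01] j [ 0.38  0.35 -0.93  1.74  0.3   1.2  -0.55]
```

```bash
python3 -m crank '[{"claw":-0.4,"dx":-0.4,"dy":0,"dz":0,"ax":0,"ay":0,"az":0},{"claw":-0.4,"dx":-0.4,"dy":0,"dz":0,"ax":0,"ay":0,"az":0},{"claw":-0.4,"dx":-0.4,"dy":0,"dz":0,"ax":0,"ay":0,"az":0},{"claw":-0.4,"dx":-0.4,"dy":0,"dz":0,"ax":0,"ay":0,"az":0},{"claw":-0.4,"dx":-0.4,"dy":0,"dz":0,"ax":0,"ay":0,"az":0},{"claw":-0.4,"dx":-0.4,"dy":0,"dz":0,"ax":0,"ay":0,"az":0},{"claw":-0.4,"dx":-0.4,"dy":0,"dz":0,"ax":0,"ay":0,"az":0},{"claw":-0.4,"dx":-0.4,"dy":0,"dz":0,"ax":0,"ay":0,"az":0}]'
python3 -m crank '[{"claw":-0.4,"dx":-0.4,"dy":0,"dz":0,"ax":0,"ay":0,"az":0},{"claw":-0.4,"dx":-0.4,"dy":0,"dz":0,"ax":0,"ay":0,"az":0},{"claw":-0.4,"dx":-0.25,"dy":0,"dz":0,"ax":0,"ay":0,"az":0},{"claw":-0.4,"dx":-0.2,"dy":0,"dz":0,"ax":0,"ay":0,"az":0},{"claw":-0.4,"dx":-0.2,"dy":0,"dz":0,"ax":0,"ay":0,"az":0},{"claw":-0.4,"dx":-0.1,"dy":0,"dz":0,"ax":0,"ay":0,"az":0},{"claw":-0.4,"dx":0,"dy":0,"dz":0,"ax":0,"ay":0,"az":0}]'
cat > see.py <<'E'
import sys; from h import *
c=r.camera("top"); S=np.array([.638,-.001]); a=.087
M=np.array([[np.cos(a),-np.sin(a)],[np.sin(a),np.cos(a)]])
m=mask(c,(10,75,75),(25,200,255),(235,170,405,285))
for k in cv2.findContours(m,cv2.RETR_EXTERNAL,cv2.CHAIN_APPROX_NONE)[0]:
    if cv2.contourArea(k)>150:
        w=onz(c,k.reshape(-1,2),.152)[:,:2].astype(np.float32); o,rad=cv2.minEnclosingCircle(w)
        print("disc?",cv2.contourArea(k),((np.array(o)-S)@M).round(4),round(rad,4))
if len(sys.argv)>1:
    t=[r.camera("scene")["color"],c["color"]]
    I=np.vstack([t[0][140:270,200:460],t[1][140:300,210:470]]); cv2.imwrite(sys.argv[1],cv2.resize(I,None,fx=2,fy=2)[:,:,::-1])
E
python3 see.py; python3 to.py -0.108 0.043 0.154 90
```

```text
time: 4.42
ee_pos: [0.5232, 0.0783, 0.1558]
eef_rot: [0.675, 0.738, 0.001, 0.001]
ft_force: [0.2, -0.1, -0.4]
width: 0.0605
grip_force: 0.1
time: 5.0
ee_pos: [0.5266, 0.032, 0.1541]
eef_rot: [0.675, 0.737, 0.0, 0.0]
ft_force: [-0.5, 0.4, -0.5]
width: 0.061
grip_force: 0.0
disc? 235.5 [-0.2374  0.1088] 0.0616
disc? 875.0 [-0.2507 -0.1424] 0.0575
disc? 416.5 [-0.1254  0.2089] 0.0908
disc? 865.0 [-0.1033 -0.1273] 0.0451
disc? 251.0 [-0.0302 -0.2228] 0.0336
disc? 885.5 [0.0334 0.1414] 0.0677
t 5.05 slot pos [-0.1083  0.043 ] z 0.154 yaw 95.05 width 0.0609 F [ 0.2 -0.3 -0.6]
shift/30mm [-0.    0.01  0.  ] turn/6deg [-0.    0.    0.01] j [ 0.63  0.3  -0.89  1.78  0.25  1.18 -0.25]
```

```bash
python3 -m crank '[{"claw":-0.4,"dx":0.3,"dy":0,"dz":0,"ax":0,"ay":0,"az":0},{"claw":-0.4,"dx":0.2,"dy":0,"dz":-0.7,"ax":0,"ay":0,"az":0},{"claw":-0.4,"dx":0,"dy":-0.5,"dz":-0.8,"ax":0,"ay":0,"az":1},{"claw":-0.4,"dx":0,"dy":-0.5,"dz":0,"ax":0,"ay":0,"az":1},{"claw":-0.4,"dx":0,"dy":-0.5,"dz":0,"ax":0,"ay":0,"az":1},{"claw":-0.4,"dx":0,"dy":-0.5,"dz":0,"ax":0,"ay":0,"az":1},{"claw":-0.4,"dx":0,"dy":-0.5,"dz":0,"ax":0,"ay":0,"az":1},{"claw":-0.4,"dx":0,"dy":0,"dz":0,"ax":0,"ay":0,"az":1}]'
python3 -m crank '[{"claw":-0.4,"dx":0,"dy":0,"dz":0,"ax":0,"ay":0,"az":1},{"claw":-0.4,"dx":0,"dy":0,"dz":0,"ax":0,"ay":0,"az":1},{"claw":-0.4,"dx":0,"dy":0,"dz":0,"ax":0,"ay":0,"az":1},{"claw":-0.4,"dx":0,"dy":0,"dz":0,"ax":0,"ay":0,"az":1},{"claw":-0.4,"dx":0,"dy":0,"dz":0,"ax":0,"ay":0,"az":1},{"claw":-0.4,"dx":0,"dy":0,"dz":0,"ax":0,"ay":0,"az":1},{"claw":-0.4,"dx":0,"dy":0,"dz":0,"ax":0,"ay":0,"az":1},{"claw":-0.4,"dx":0,"dy":0,"dz":0,"ax":0,"ay":0,"az":1}]'
python3 to.py -0.183 0 0.206 0
```

```text
time: 5.72
ee_pos: [0.4492, 0.0585, 0.199]
eef_rot: [0.871, 0.492, -0.001, 0.0]
ft_force: [-0.0, -0.0, 0.3]
width: 0.0611
grip_force: 0.0
time: 6.38
ee_pos: [0.4511, 0.0576, 0.1989]
eef_rot: [0.996, 0.095, -0.0, 0.0]
ft_force: [0.3, -1.0, 0.8]
width: 0.0605
grip_force: 0.0
t 6.38 slot pos [-0.1811  0.0747] z 0.1989 yaw 10.85 width 0.0605 F [ 0.3 -1.   0.8]
shift/30mm [-0.32  2.47 -0.24] turn/6deg [0.   0.   0.98] j [ 0.65  0.03 -0.87  1.9   0.02  1.22 -1.61]
```

```bash
python3 -m crank '[{"claw":-0.4,"dx":0,"dy":0,"dz":0,"ax":0,"ay":0,"az":0.98},{"claw":-0.4,"dx":-0.1,"dy":0.8,"dz":0,"ax":0,"ay":0,"az":0},{"claw":-0.4,"dx":0,"dy":0.8,"dz":0,"ax":0,"ay":0,"az":0},{"claw":-0.4,"dx":0,"dy":0.8,"dz":0,"ax":0,"ay":0,"az":0},{"claw":-0.4,"dx":0,"dy":0.1,"dz":0,"ax":0,"ay":0,"az":0},{"claw":-0.4,"dx":0,"dy":0,"dz":0,"ax":0,"ay":0,"az":0}]'
python3 to.py -0.183 0 0.154 0; python3 see.py pics/s2.png
```

```text
time: 6.88
ee_pos: [0.4551, -0.0189, 0.1988]
eef_rot: [0.999, 0.044, -0.0, -0.0]
ft_force: [-0.5, 0.0, 0.3]
width: 0.0611
grip_force: 0.0
t 6.88 slot pos [-0.1837 -0.0019] z 0.1988 yaw 5.09 width 0.0611 F [-0.5  0.   0.3]
shift/30mm [ 0.03 -0.06  1.49] turn/6deg [-0.    0.    0.02] j [ 0.73  0.03 -0.79  1.9   0.02  1.22 -1.54]
disc? 246.5 [-0.2374  0.1088] 0.0616
disc? 926.0 [-0.2501 -0.1443] 0.0573
disc? 417.5 [-0.1254  0.2089] 0.0908
disc? 688.5 [-0.1031 -0.1281] 0.0446
disc? 256.5 [-0.0322 -0.2224] 0.0352
disc? 1030.0 [0.0334 0.1414] 0.0677
```

View pics/s2.png

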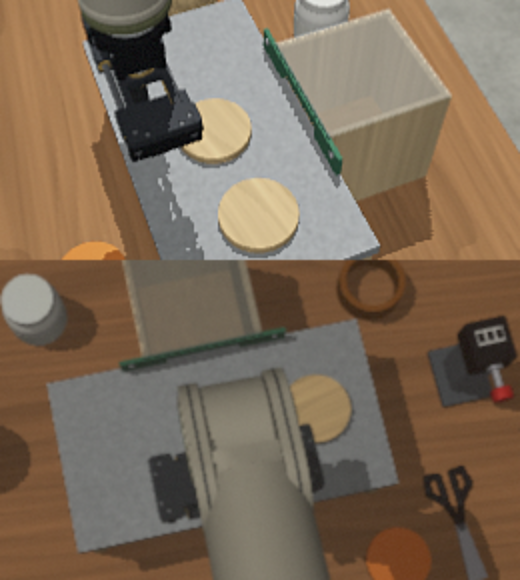

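The scene half (top) shows disc A in front of the slot at crop (215,131). Disc B is untouched at (259,214). I'll check A's position, then descend.

```bash
python3 - <<'E'
from h import *
c=r.camera("scene"); k=big(mask(c,(8,60,60),(28,255,255),(285,182,330,225)))
w=onz(c,cv2.convexHull(k).reshape(-1,2),.152)[:,:2]; a=.087
M=np.array([[np.cos(a),-np.sin(a)],[np.sin(a),np.cos(a)]]); w=(w-[.638,-.001])@M
o,rad=cv2.minEnclosingCircle(w.astype(np.float32)); print(o,rad,w.min(0),w.max(0))
E
python3 -m crank '[{"claw":-0.4,"dx":0,"dy":-0.06,"dz":0.6,"ax":0,"ay":0,"az":0},{"claw":-0.4,"dx":0,"dy":0,"dz":0.6,"ax":0,"ay":0,"az":0},{"claw":-0.4,"dx":0,"dy":0,"dz":0.29,"ax":0,"ay":0,"az":0},{"claw":-0.4,"dx":0,"dy":0,"dz":0,"ax":0,"ay":0,"az":0}]'
python3 to.py -0.0115 0 0.154 0
```

```text
(-0.11050046980381012, -0.005292411893606186) 0.04807307571172714 [-0.15544699 -0.0532645 ] [-0.06640787  0.04267967]
time: 7.37
ee_pos: [0.4539, -0.0157, 0.1528]
eef_rot: [0.999, 0.046, -0.001, -0.0]
ft_force: [0.2, -1.6, 0.6]
width: 0.0607
grip_force: 0.0
t 7.37 slot pos [-0.1847  0.0013] z 0.1528 yaw 5.29 width 0.0607 F [ 0.2 -1.6  0.6]
shift/30mm [ 5.77  0.08 -0.06] turn/6deg [-0.01  0.03  0.05] j [ 0.72  0.08 -0.8   1.96  0.06  1.13 -1.59]
```

```bash
python3 -m crank '[{"claw":-0.4,"dx":0.4,"dy":0.05,"dz":-0.05,"ax":0,"ay":0,"az":0.05},{"claw":-0.4,"dx":0.4,"dy":0,"dz":0,"ax":0,"ay":0,"az":0},{"claw":-0.4,"dx":0.4,"dy":0,"dz":0,"ax":0,"ay":0,"az":0},{"claw":-0.4,"dx":0.4,"dy":0,"dz":0,"ax":0,"ay":0,"az":0},{"claw":-0.4,"dx":0.4,"dy":0,"dz":0,"ax":0,"ay":0,"az":0},{"claw":-0.4,"dx":0.4,"dy":0,"dz":0,"ax":0,"ay":0,"az":0},{"claw":-0.4,"dx":0,"dy":0,"dz":0,"ax":0,"ay":0,"az":0}]'
python3 to.py -0.014 0 0.154 0;python3 see.py pics/s3.png
```

```text
time: 7.95
ee_pos: [0.5288, -0.0113, 0.1568]
eef_rot: [0.999, 0.043, 0.001, -0.001]
ft_force: [-0.3, 0.7, -0.7]
width: 0.0609
grip_force: 0.0
t 7.95 slot pos [-0.1097 -0.0008] z 0.1568 yaw 4.91 width 0.0609 F [-0.3  0.7 -0.7]
shift/30mm [ 3.19 -0.03  0.1 ] turn/6deg [-0.01 -0.02 -0.01] j [ 0.63  0.27 -0.78  1.78  0.2   1.17 -1.71]
disc? 407.0 [-0.2413  0.0904] 0.0805
disc? 561.0 [-0.2543 -0.162 ] 0.0457
disc? 416.5 [-0.1254  0.2089] 0.0908
disc? 653.5 [-0.1032 -0.1274] 0.0446
disc? 251.5 [-0.0302 -0.2228] 0.0336
disc? 1033.5 [0.0334 0.1414] 0.0677
```

View pics/s3.png

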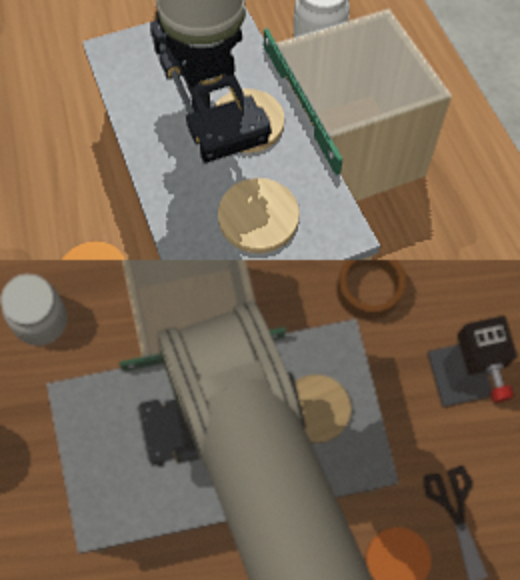

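The disc is nested in the fingers at crop (255,120) and lined up with the plate. I'll push it on through.

```bash
python3 -m crank '[{"claw":-0.4,"dx":0.4,"dy":-0.03,"dz":0.05,"ax":0,"ay":0,"az":0},{"claw":-0.4,"dx":0.4,"dy":0,"dz":0,"ax":0,"ay":0,"az":0},{"claw":-0.4,"dx":0.4,"dy":0,"dz":0,"ax":0,"ay":0,"az":0},{"claw":-0.4,"dx":0.4,"dy":0,"dz":0,"ax":0,"ay":0,"az":0},{"claw":-0.4,"dx":0.4,"dy":0,"dz":0,"ax":0,"ay":0,"az":0},{"claw":-0.4,"dx":0.4,"dy":0,"dz":0,"ax":0,"ay":0,"az":0},{"claw":-0.4,"dx":0.4,"dy":0,"dz":0,"ax":0,"ay":0,"az":0},{"claw":-0.4,"dx":0.25,"dy":0,"dz":0,"ax":0,"ay":0,"az":0}]'
python3 -m crank '[{"claw":0.2,"dx":0.1,"dy":0,"dz":0,"ax":0,"ay":0,"az":0},{"claw":1,"dx":0,"dy":0,"dz":0,"ax":0,"ay":0,"az":0},{"claw":1,"dx":0,"dy":0,"dz":0,"ax":0,"ay":0,"az":0},{"claw":1,"dx":0,"dy":0,"dz":0,"ax":0,"ay":0,"az":0},{"claw":1,"dx":0,"dy":0,"dz":0,"ax":0,"ay":0,"az":0},{"claw":1,"dx":0,"dy":0,"dz":0,"ax":0,"ay":0,"az":0}]'
python3 to.py -0.0115 0 0.154 0;python3 see.py pics/s4.png
```

```text
time: 8.72
ee_pos: [0.6183, -0.0033, 0.1548]
eef_rot: [0.999, 0.043, 0.0, 0.0]
ft_force: [-0.9, -0.3, 0.7]
width: 0.061
grip_force: 0.4
time: 9.22
ee_pos: [0.6204, -0.0033, 0.1543]
eef_rot: [0.999, 0.043, -0.0, 0.0]
ft_force: [-1.1, -0.9, -0.4]
width: 0.0289
grip_force: 0.9
t 9.22 slot pos [-0.0177 -0.0007] z 0.1543 yaw 4.88 width 0.0289 F [-1.1 -0.9 -0.4]
shift/30mm [ 0.21 -0.02  0.01] turn/6deg [ 0.    0.01 -0.02] j [ 0.49  0.48 -0.74  1.54  0.33  1.25 -1.78]
disc? 710.5 [-0.2471  0.0633] 0.1081
disc? 414.5 [-0.1254  0.2089] 0.0908
disc? 210.0 [-0.0976 -0.1437] 0.0382
disc? 257.5 [-0.0306 -0.2227] 0.0339
disc? 920.0 [0.0334 0.1414] 0.0677
```

View pics/s4.png

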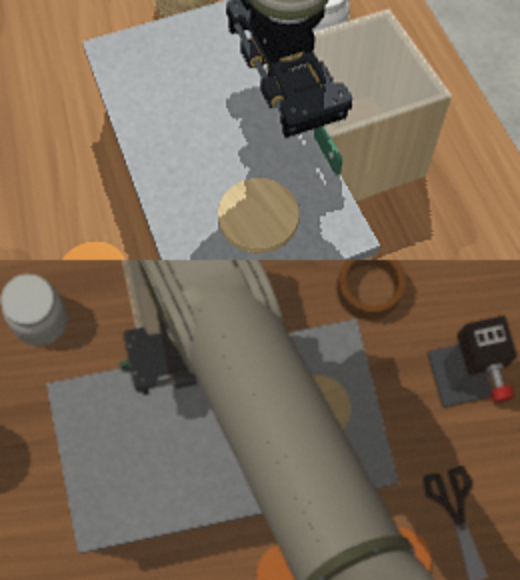

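The disc can't be seen under the gripper. I'll finish closing with a small nudge, then back off.

```bash
python3 -m crank '[{"claw":1,"dx":0.1,"dy":0,"dz":0,"ax":0,"ay":0,"az":0},{"claw":1,"dx":0.08,"dy":0,"dz":0,"ax":0,"ay":0,"az":0},{"claw":1,"dx":0,"dy":0,"dz":0,"ax":0,"ay":0,"az":0},{"claw":1,"dx":0,"dy":0,"dz":0,"ax":0,"ay":0,"az":0}]'
python3 -m crank '[{"claw":1,"dx":-0.5,"dy":0,"dz":0,"ax":0,"ay":0,"az":0},{"claw":1,"dx":-1,"dy":0,"dz":-0.2,"ax":0,"ay":0,"az":0},{"claw":-0.4,"dx":-1,"dy":0,"dz":-0.8,"ax":0,"ay":0,"az":-1},{"claw":-0.4,"dx":-1,"dy":0,"dz":-0.9,"ax":0,"ay":0,"az":-1},{"claw":-0.4,"dx":-1,"dy":0.5,"dz":-0.5,"ax":0,"ay":0,"az":-1},{"claw":-0.4,"dx":-0.5,"dy":1,"dz":0,"ax":0,"ay":0,"az":-1},{"claw":-0.4,"dx":0,"dy":1,"dz":0,"ax":0,"ay":0,"az":-1}]'
python3 to.py -0.104 -0.197 0.22 90;python3 see.py pics/s5.png
```

```text
time: 9.65
ee_pos: [0.6268, -0.0026, 0.1544]
eef_rot: [0.999, 0.043, 0.0, -0.0]
ft_force: [-0.3, 0.4, -0.0]
width: 0.0015
grip_force: 0.0
time: 10.23
ee_pos: [0.5098, -0.0984, 0.2277]
eef_rot: [0.954, 0.299, 0.0, 0.003]
ft_force: [1.3, -0.3, 0.3]
width: 0.0258
grip_force: 0.0
t 10.23 slot pos [-0.1362 -0.0858] z 0.2277 yaw 34.79 width 0.0258 F [ 1.3 -0.3  0.3]
shift/30mm [-0.91  3.75  0.28] turn/6deg [  0.04   0.04 -10.03] j [ 0.84  0.18 -0.82  1.71  0.14  1.3  -0.97]
disc? 916.5 [-0.2481  0.052 ] 0.1194
disc? 415.5 [-0.1254  0.2089] 0.0908
disc? 1030.0 [0.0334 0.1414] 0.0677
```

View pics/s5.png

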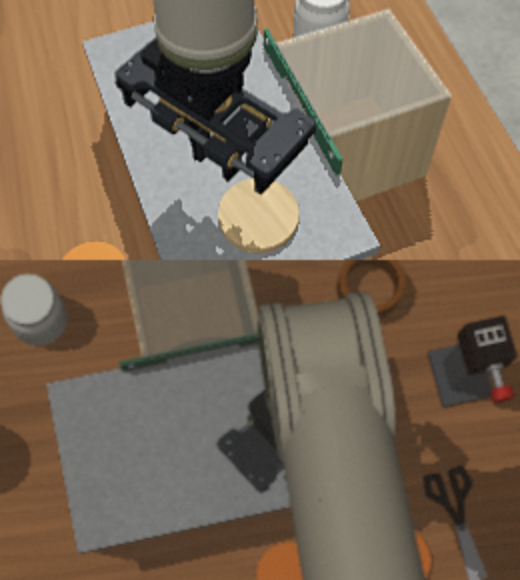

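```bash
python3 -m crank '[{"claw":-0.4,"dx":0,"dy":0,"dz":0,"ax":0,"ay":0,"az":-1},{"claw":-0.4,"dx":0,"dy":0,"dz":0,"ax":0,"ay":0,"az":-1},{"claw":-0.4,"dx":0,"dy":0,"dz":0,"ax":0,"ay":0,"az":-1},{"claw":-0.4,"dx":0,"dy":0,"dz":0,"ax":0,"ay":0,"az":-1},{"claw":-0.4,"dx":0,"dy":0,"dz":0,"ax":0,"ay":0,"az":-1},{"claw":-0.4,"dx":0,"dy":0,"dz":0,"ax":0,"ay":0,"az":-1},{"claw":-0.4,"dx":0,"dy":0,"dz":0,"ax":0,"ay":0,"az":-1},{"claw":-0.4,"dx":0,"dy":0,"dz":0,"ax":0,"ay":0,"az":-1}]' >/dev/null
python3 -m crank '[{"claw":-0.4,"dx":0,"dy":0,"dz":0,"ax":0,"ay":0,"az":-1},{"claw":-0.4,"dx":0,"dy":0,"dz":0,"ax":0,"ay":0,"az":-1},{"claw":-0.4,"dx":-1,"dy":0.4,"dz":0,"ax":0,"ay":0,"az":0},{"claw":-0.4,"dx":-1,"dy":0.4,"dz":0,"ax":0,"ay":0,"az":0},{"claw":-0.4,"dx":-1,"dy":0.3,"dz":0,"ax":0,"ay":0,"az":0},{"claw":-0.4,"dx":-0.7,"dy":0,"dz":0,"ax":0,"ay":0,"az":0},{"claw":-0.4,"dx":0,"dy":0,"dz":0,"ax":0,"ay":0,"az":0}]' 
python3 to.py -0.104 -0.197 0.154 90;python3 see.py pics/s6.png
```

```text
time: 11.58
ee_pos: [0.5529, -0.2093, 0.2245]
eef_rot: [0.681, 0.732, -0.0, -0.0]
ft_force: [-0.9, -1.2, -1.0]
width: 0.0609
grip_force: 0.0
t 11.58 slot pos [-0.1029 -0.2001] z 0.2245 yaw 94.14 width 0.0609 F [-0.9 -1.2 -1. ]
shift/30mm [ 0.1  -0.04  2.35] turn/6deg [-0.01  0.   -0.14] j [ 0.96  0.38 -0.86  1.53  0.29  1.36  0.15]
disc? 2090.5 [-0.2232 -0.0126] 0.1816
disc? 417.5 [-0.1254  0.2089] 0.0908
disc? 865.5 [-0.1034 -0.1271] 0.0449
disc? 1026.5 [0.0334 0.1414] 0.0677
```

View pics/s6.png

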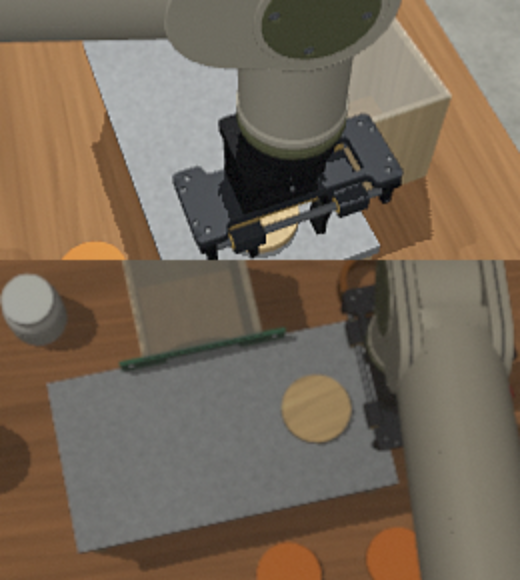

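The deck is now clear except for disc B at lower crop (317,408), so disc A is through. Next I'll descend and push B sideways.

```bash
python3 -m crank '[{"claw":-0.4,"dx":0.1,"dy":-0.04,"dz":0.7,"ax":0,"ay":0,"az":-0.14},{"claw":-0.4,"dx":0,"dy":0,"dz":0.8,"ax":0,"ay":0,"az":0},{"claw":-0.4,"dx":0,"dy":0,"dz":0.6,"ax":0,"ay":0,"az":0},{"claw":-0.4,"dx":0,"dy":0,"dz":0.24,"ax":0,"ay":0,"az":0},{"claw":-0.4,"dx":0,"dy":0,"dz":0,"ax":0,"ay":0,"az":0}]' >/dev/null
python3 to.py -0.104 -0.043 0.154 90
python3 -m crank '[{"claw":-0.4,"dx":0.4,"dy":0,"dz":0,"ax":0,"ay":0,"az":0},{"claw":-0.4,"dx":0.4,"dy":0,"dz":0,"ax":0,"ay":0,"az":0},{"claw":-0.4,"dx":0.4,"dy":0,"dz":0,"ax":0,"ay":0,"az":0},{"claw":-0.4,"dx":0.4,"dy":0,"dz":0,"ax":0,"ay":0,"az":0},{"claw":-0.4,"dx":0.4,"dy":0,"dz":0,"ax":0,"ay":0,"az":0},{"claw":-0.4,"dx":0.4,"dy":0,"dz":0,"ax":0,"ay":0,"az":0},{"claw":-0.4,"dx":0.4,"dy":0,"dz":0,"ax":0,"ay":0,"az":0},{"claw":-0.4,"dx":0.4,"dy":0,"dz":0,"ax":0,"ay":0,"az":0}]' >/dev/null
python3 to.py -0.104 -0.043 0.154 90
```

```text
t 12.1 slot pos [-0.1042 -0.1906] z 0.1541 yaw 95.44 width 0.0609 F [0.3 0.3 0.5]
shift/30mm [4.92 0.04 0.01] turn/6deg [-0.02 -0.01  0.08] j [ 0.94  0.43 -0.85  1.63  0.34  1.23  0.12]
t 12.77 slot pos [-0.1041 -0.095 ] z 0.1555 yaw 95.36 width 0.0609 F [ 0.6 -1.5  1.7]
shift/30mm [1.73 0.02 0.05] turn/6deg [0.   0.   0.06] j [ 0.86  0.36 -0.9   1.72  0.3   1.21 -0.02]
```

```bash
python3 -m crank '[{"claw":-0.4,"dx":0.4,"dy":0.02,"dz":0.04,"ax":0,"ay":0,"az":0},{"claw":-0.4,"dx":0.4,"dy":0,"dz":0,"ax":0,"ay":0,"az":0},{"claw":-0.4,"dx":0.3,"dy":0,"dz":0,"ax":0,"ay":0,"az":0},{"claw":-0.4,"dx":0.25,"dy":0,"dz":0,"ax":0,"ay":0,"az":0},{"claw":-0.4,"dx":0.2,"dy":0,"dz":0,"ax":0,"ay":0,"az":0},{"claw":-0.4,"dx":0.15,"dy":0,"dz":0,"ax":0,"ay":0,"az":0},{"claw":-0.4,"dx":0,"dy":0,"dz":0,"ax":0,"ay":0,"az":0}]' >/dev/null
python3 to.py -0.104 -0.043 0.154 90
python3 -m crank '[{"claw":-0.4,"dx":-0.3,"dy":0,"dz":0,"ax":0,"ay":0,"az":0},{"claw":-0.4,"dx":-0.2,"dy":0,"dz":-0.7,"ax":0,"ay":0,"az":0},{"claw":-0.4,"dx":0,"dy":-0.6,"dz":-0.8,"ax":0,"ay":0,"az":0},{"claw":-0.4,"dx":0.5,"dy":-0.7,"dz":0,"ax":0,"ay":0,"az":0},{"claw":-0.4,"dx":0.5,"dy":-0.7,"dz":0,"ax":0,"ay":0,"az":0},{"claw":-0.4,"dx":0.5,"dy":-0.6,"dz":0,"ax":0,"ay":0,"az":0},{"claw":-0.4,"dx":0.4,"dy":0,"dz":0,"ax":0,"ay":0,"az":0},{"claw":-0.4,"dx":0,"dy":0,"dz":0,"ax":0,"ay":0,"az":1}]' >/dev/null
python3 -m crank '[{"claw":-0.4,"dx":0,"dy":0,"dz":0,"ax":0,"ay":0,"az":1},{"claw":-0.4,"dx":0,"dy":0,"dz":0,"ax":0,"ay":0,"az":1},{"claw":-0.4,"dx":0,"dy":0,"dz":0,"ax":0,"ay":0,"az":1},{"claw":-0.4,"dx":0,"dy":0,"dz":0,"ax":0,"ay":0,"az":1},{"claw":-0.4,"dx":0,"dy":0,"dz":0,"ax":0,"ay":0,"az":1},{"claw":-0.4,"dx":0,"dy":0,"dz":0,"ax":0,"ay":0,"az":1},{"claw":-0.4,"dx":0,"dy":0,"dz":0,"ax":0,"ay":0,"az":1}]' >/dev/null
python3 -m crank '[{"claw":-0.4,"dx":0,"dy":0,"dz":0,"ax":0,"ay":0,"az":1},{"claw":-0.4,"dx":0,"dy":0,"dz":0,"ax":0,"ay":0,"az":1},{"claw":-0.4,"dx":0,"dy":0,"dz":0,"ax":0,"ay":0,"az":1},{"claw":-0.4,"dx":0,"dy":0,"dz":0,"ax":0,"ay":0,"az":1},{"claw":-0.4,"dx":0,"dy":0,"dz":0,"ax":0,"ay":0,"az":1},{"claw":-0.4,"dx":0,"dy":0,"dz":0,"ax":0,"ay":0,"az":1},{"claw":-0.4,"dx":0,"dy":0,"dz":0,"ax":0,"ay":0,"az":1},{"claw":-0.4,"dx":0,"dy":0,"dz":0,"ax":0,"ay":0,"az":0}]' >/dev/null
python3 to.py -0.183 0 0.154 0
python3 - <<'E'
from h import *
c=r.camera("scene"); k=big(mask(c,(8,60,60),(28,255,255),(285,182,330,225)))
w=onz(c,cv2.convexHull(k).reshape(-1,2),.152)[:,:2]; a=.087
M=np.array([[np.cos(a),-np.sin(a)],[np.sin(a),np.cos(a)]]); w=(w-[.638,-.001])@M
o,rad=cv2.minEnclosingCircle(w.astype(np.float32)); print(o,rad,w.min(0),w.max(0))
E
```

```text
t 13.35 slot pos [-0.1039 -0.0442] z 0.1541 yaw 95.41 width 0.0608 F [ 0.1 -0.5  0.2]
shift/30mm [ 0.04 -0.    0.  ] turn/6deg [-0.   -0.    0.07] j [ 0.8   0.34 -0.92  1.75  0.29  1.2  -0.11]
t 15.27 slot pos [-0.1817 -0.0046] z 0.1992 yaw 5.01 width 0.0609 F [-0.2  0.4  0.6]
shift/30mm [-0.04 -0.15  1.51] turn/6deg [-0. -0.  0.] j [ 0.9   0.05 -0.95  1.89  0.04  1.23 -1.55]
(-0.1068391501903534, -0.006581863388419151) 0.048034362494945526 [-0.15074585 -0.05412505] [-0.06306125  0.04084255]
```

```bash
python3 -m crank '[{"claw":-0.4,"dx":-0.04,"dy":-0.15,"dz":0.6,"ax":0,"ay":0,"az":0},{"claw":-0.4,"dx":0,"dy":0,"dz":0.6,"ax":0,"ay":0,"az":0},{"claw":-0.4,"dx":0,"dy":0,"dz":0.28,"ax":0,"ay":0,"az":0},{"claw":-0.4,"dx":0,"dy":0,"dz":0,"ax":0,"ay":0,"az":0}]' >/dev/null
python3 to.py -0.0135 0 0.154 0
python3 -m crank '[{"claw":-0.4,"dx":0.4,"dy":0,"dz":0,"ax":0,"ay":0,"az":0},{"claw":-0.4,"dx":0.4,"dy":0,"dz":0,"ax":0,"ay":0,"az":0},{"claw":-0.4,"dx":0.4,"dy":0,"dz":0,"ax":0,"ay":0,"az":0},{"claw":-0.4,"dx":0.4,"dy":0,"dz":0,"ax":0,"ay":0,"az":0},{"claw":-0.4,"dx":0.4,"dy":0,"dz":0,"ax":0,"ay":0,"az":0},{"claw":-0.4,"dx":0.4,"dy":0,"dz":0,"ax":0,"ay":0,"az":0},{"claw":-0.4,"dx":0,"dy":0,"dz":0,"ax":0,"ay":0,"az":0}]' >/dev/null
python3 to.py -0.0135 0 0.154 0
```

```text
t 15.65 slot pos [-0.1844  0.0006] z 0.1532 yaw 5.49 width 0.061 F [-0.2  0.2  0.3]
shift/30mm [ 5.69  0.07 -0.04] turn/6deg [-0.01  0.03  0.08] j [ 0.87  0.1  -0.96  1.95  0.09  1.13 -1.6 ]
t 16.23 slot pos [-0.1095  0.001 ] z 0.1555 yaw 5.41 width 0.0607 F [-0.4  0.2 -0.2]
shift/30mm [3.2  0.06 0.05] turn/6deg [-0.01 -0.01  0.07] j [ 0.74  0.31 -0.93  1.78  0.27  1.19 -1.75]
```

```bash
python3 -m crank '[{"claw":-0.4,"dx":0.4,"dy":0.05,"dz":0.03,"ax":0,"ay":0,"az":0.07},{"claw":-0.4,"dx":0.4,"dy":0,"dz":0,"ax":0,"ay":0,"az":0},{"claw":-0.4,"dx":0.4,"dy":0,"dz":0,"ax":0,"ay":0,"az":0},{"claw":-0.4,"dx":0.4,"dy":0,"dz":0,"ax":0,"ay":0,"az":0},{"claw":-0.4,"dx":0.4,"dy":0,"dz":0,"ax":0,"ay":0,"az":0},{"claw":-0.4,"dx":0.4,"dy":0,"dz":0,"ax":0,"ay":0,"az":0},{"claw":-0.4,"dx":0.4,"dy":0,"dz":0,"ax":0,"ay":0,"az":0},{"claw":-0.4,"dx":0.2,"dy":0,"dz":0,"ax":0,"ay":0,"az":0}]' >/dev/null
python3 -m crank '[{"claw":0.2,"dx":0.1,"dy":0,"dz":0,"ax":0,"ay":0,"az":0},{"claw":1,"dx":0.1,"dy":0,"dz":0,"ax":0,"ay":0,"az":0},{"claw":1,"dx":0.05,"dy":0,"dz":0,"ax":0,"ay":0,"az":0},{"claw":1,"dx":0,"dy":0,"dz":0,"ax":0,"ay":0,"az":0},{"claw":1,"dx":0,"dy":0,"dz":0,"ax":0,"ay":0,"az":0},{"claw":1,"dx":0,"dy":0,"dz":0,"ax":0,"ay":0,"az":0},{"claw":1,"dx":0,"dy":0,"dz":0,"ax":0,"ay":0,"az":0}]' >/dev/null
python3 to.py -0.0115 0 0.154 0
python3 -m crank '[{"claw":1,"dx":0.05,"dy":0,"dz":0,"ax":0,"ay":0,"az":0},{"claw":1,"dx":0,"dy":0,"dz":0,"ax":0,"ay":0,"az":0},{"claw":1,"dx":0,"dy":0,"dz":0,"ax":0,"ay":0,"az":0}]'
```

```text
t 17.48 slot pos [-0.0143 -0.0003] z 0.1538 yaw 4.94 width 0.0221 F [-1.9 -0.4 -0.3]
shift/30mm [ 0.09 -0.01 -0.01] turn/6deg [ 0.    0.   -0.01] j [ 0.56  0.52 -0.85  1.53  0.4   1.27 -1.83]
time: 17.73
ee_pos: [0.6259, -0.0022, 0.154]
eef_rot: [0.999, 0.043, 0.0, -0.0]
ft_force: [0.6, 0.6, -0.5]
width: 0.0041
grip_force: 0.0
```

```bash
python3 -m crank '[{"claw":1,"dx":-0.5,"dy":0,"dz":0,"ax":0,"ay":0,"az":0},{"claw":1,"dx":-0.9,"dy":0,"dz":-0.4,"ax":0,"ay":0,"az":0},{"claw":0,"dx":-0.9,"dy":0,"dz":-0.8,"ax":0,"ay":0,"az":0},{"claw":0,"dx":-0.5,"dy":0.5,"dz":-0.9,"ax":0,"ay":0,"az":0},{"claw":-0.4,"dx":-0.2,"dy":1,"dz":-0.7,"ax":0,"ay":0,"az":0},{"claw":-0.4,"dx":0,"dy":1,"dz":0,"ax":0,"ay":0,"az":0},{"claw":-0.4,"dx":0,"dy":1,"dz":0,"ax":0,"ay":0,"az":0},{"claw":-0.4,"dx":0,"dy":1,"dz":0,"ax":0,"ay":0,"az":0}]'
python3 -m crank '[{"claw":-0.4,"dx":0,"dy":1,"dz":0,"ax":0,"ay":0,"az":0},{"claw":-0.4,"dx":0,"dy":1,"dz":0,"ax":0,"ay":0,"az":0},{"claw":-0.4,"dx":0,"dy":1,"dz":0,"ax":0,"ay":0,"az":0}]' >/dev/null
python3 to.py 0.5335 -0.376 0.235 8 w
python3 - <<'E'
from h import *
t=r.camera("scene")["color"][140:400,200:460]; u=r.camera("top")["color"][110:240,240:500]
cv2.imwrite("pics/s7.png",np.vstack([cv2.resize(t,None,fx=2,fy=2,interpolation=2)[:320],cv2.resize(u,None,fx=2,fy=2,interpolation=2)])[:,:,::-1])
cv2.imwrite("pics/s8.png",np.hstack([cv2.resize(r.camera("scene")["color"][305:390,330:430],(400,340),interpolation=2),cv2.resize(r.camera("top")["color"][155:225,410:480],(340,340),interpolation=2)])[:,:,::-1])
E
```

```text
time: 18.4
ee_pos: [0.5477, -0.1462, 0.2387]
eef_rot: [0.999, 0.043, 0.001, 0.001]
ft_force: [0.4, 0.2, -0.8]
width: 0.0326
grip_force: 0.0
t 18.65 slot pos [-0.1027 -0.2267] z 0.2381 yaw 4.93 width 0.0526 F [0.8 0.2 0.5]
shift/30mm [-1.13  4.59  0.1 ] turn/6deg [ 0.01 -0.01 -0.51] j [ 0.96  0.39 -0.82  1.48  0.29  1.39 -1.36]
```

View pics/s7.png

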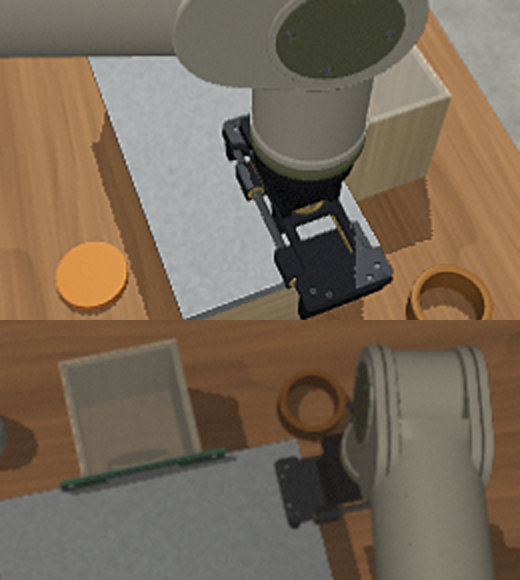

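The deck is empty, and a disc's rim shows in the shaded near end of the box at (138,458). Both discs are through. Now the counter crop, for its yaw.

View pics/s8.png

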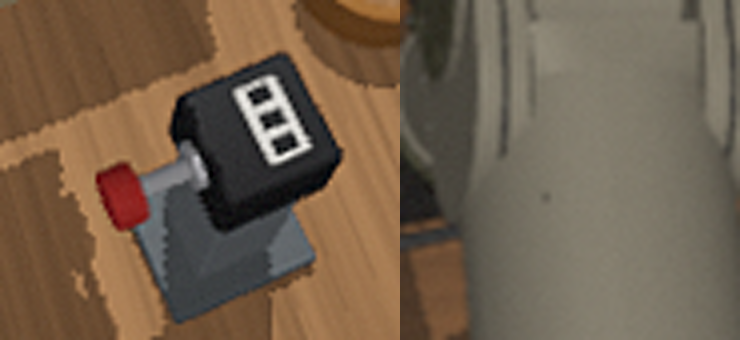

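The crop shows the white label corners at (234,88), (275,76), (310,152) and (268,166), the stem from (148,186) to (190,168), and the knob at (124,196).

Run:
```python
from h import *
c=r.camera("scene"); g=lambda l:[(330+(x+.5)/4-.5,305+(y+.5)/4-.5) for x,y in l]
L=onz(c,g([(234,88),(275,76),(310,152),(268,166)]),.18)[:,:2]
for v in (L[1]-L[0],L[2]-L[3],L[0]-L[3],L[1]-L[2]): print(v.round(4),np.degrees(np.arctan2(v[1],v[0])))
k=onz(c,g([(148,186),(190,168),(124,196)]),.16)[:,:2]; print(k.round(4)); 
for v in(k[1]-k[0],k[1]-k[2],L.mean(0)-k[2]): print(np.degrees(np.arctan2(v[1],v[0])))
print(L.mean(0))
```

```text
[ 0.0203 -0.0003] -0.8552639334883259
[0.0205 0.0002] 0.6213501412866115
[-0.0012  0.0374] 91.90196754652179
[-0.0015  0.0369] 92.25104390784261
[[ 0.5456 -0.3769]
 [ 0.567  -0.3749]
 [ 0.5336 -0.3779]]
5.406090102582435
5.225574268720005
5.975453532215475
[ 0.60634239 -0.37030096]
```

```bash
python3 -m crank '[{"claw":-0.4,"dx":-0.23,"dy":0.9,"dz":0,"ax":0,"ay":0,"az":0},{"claw":-0.4,"dx":-0.23,"dy":0.9,"dz":0,"ax":0,"ay":0,"az":0},{"claw":-0.4,"dx":-0.23,"dy":0.9,"dz":0,"ax":0,"ay":0,"az":0},{"claw":-0.4,"dx":-0.23,"dy":0.9,"dz":0,"ax":0,"ay":0,"az":0},{"claw":-0.4,"dx":-0.2,"dy":0.9,"dz":0,"ax":0,"ay":0,"az":0},{"claw":-0.4,"dx":0,"dy":0.1,"dz":0,"ax":0,"ay":0,"az":0},{"claw":-0.4,"dx":0,"dy":0,"dz":0,"ax":0,"ay":0,"az":0}]' >/dev/null
python3 to.py 0.534 -0.3765 0.152 4.5 w
```

```text
t 19.48 slot pos [-0.1366 -0.3639] z 0.2376 yaw 4.85 width 0.0609 F [-0.6  0.2 -0.2]
shift/30mm [0.01 0.04 2.85] turn/6deg [-0.   -0.    0.06] j [ 1.07  0.49 -0.76  1.34  0.33  1.43 -1.16]
```

```bash
python3 -m crank '[{"claw":-0.4,"dx":0,"dy":0.04,"dz":0.7,"ax":0,"ay":0,"az":0},{"claw":-0.4,"dx":0,"dy":0,"dz":0.7,"ax":0,"ay":0,"az":0},{"claw":-0.4,"dx":0,"dy":0,"dz":0.7,"ax":0,"ay":0,"az":0},{"claw":-0.4,"dx":0,"dy":0,"dz":0.5,"ax":0,"ay":0,"az":0},{"claw":-0.4,"dx":0,"dy":0,"dz":0.25,"ax":0,"ay":0,"az":0},{"claw":-0.4,"dx":0,"dy":0,"dz":0,"ax":0,"ay":0,"az":0}]' >/dev/null
python3 to.py 0.534 -0.3765 0.152 4.5 w
python3 -m crank '[{"claw":1,"dx":0,"dy":0,"dz":0,"ax":0,"ay":0,"az":0},{"claw":1,"dx":0,"dy":0,"dz":0,"ax":0,"ay":0,"az":0},{"claw":1,"dx":0,"dy":0,"dz":0,"ax":0,"ay":0,"az":0},{"claw":1,"dx":0,"dy":0,"dz":0,"ax":0,"ay":0,"az":0},{"claw":1,"dx":0,"dy":0,"dz":0,"ax":0,"ay":0,"az":0},{"claw":1,"dx":0,"dy":0,"dz":0,"ax":0,"ay":0,"az":0},{"claw":1,"dx":0,"dy":0,"dz":0,"ax":0,"ay":0,"az":0}]' 30
python3 to.py 0.504 -0.3789 0.152 4.5 w
```

```text
t 19.98 slot pos [-0.1361 -0.3621] z 0.1511 yaw 5.08 width 0.0605 F [-0.1  0.2  0.1]
shift/30mm [-0.01  0.1  -0.03] turn/6deg [-0.02  0.01  0.1 ] j [ 1.07  0.55 -0.74  1.45  0.37  1.28 -1.18]
time: 20.57
ee_pos: [0.534, -0.3766, 0.1527]
eef_rot: [0.999, 0.043, 0.0, 0.001]
ft_force: [1.3, -3.4, 1.0]
width: 0.0269
grip_force: 30.0
t 20.57 slot pos [-0.1362 -0.3651] z 0.1527 yaw 4.9 width 0.0269 F [ 1.3 -3.4  1. ]
shift/30mm [-1.   -0.01  0.02] turn/6deg [ 0.01 -0.01  0.07] j [ 1.07  0.55 -0.74  1.45  0.38  1.28 -1.18]
```

The knob is gripped (width 27 mm at 30 N). Pulling now.

```bash
python3 -m crank '[{"claw":1,"dx":-0.2,"dy":0,"dz":0,"ax":0,"ay":0,"az":0},{"claw":1,"dx":-0.2,"dy":0,"dz":0,"ax":0,"ay":0,"az":0},{"claw":1,"dx":-0.2,"dy":0,"dz":0,"ax":0,"ay":0,"az":0},{"claw":1,"dx":-0.2,"dy":0,"dz":0,"ax":0,"ay":0,"az":0},{"claw":1,"dx":-0.1,"dy":0,"dz":0,"ax":0,"ay":0,"az":0},{"claw":1,"dx":0,"dy":0,"dz":0,"ax":0,"ay":0,"az":0}]'
python3 -m crank '[{"claw":1,"dx":-0.07,"dy":0,"dz":0,"ax":0,"ay":0,"az":0},{"claw":1,"dx":-0.03,"dy":0,"dz":0,"ax":0,"ay":0,"az":0},{"claw":1,"dx":0,"dy":0,"dz":0,"ax":0,"ay":0,"az":0},{"claw":1,"dx":0,"dy":0,"dz":0,"ax":0,"ay":0,"az":0}]'
```

```text
time: 21.07
ee_pos: [0.5075, -0.3792, 0.1527]
eef_rot: [0.999, 0.043, 0.001, 0.001]
ft_force: [6.3, -5.2, -3.5]
width: 0.0272
grip_force: 30.0
time: 21.4
ee_pos: [0.5051, -0.3794, 0.1527]
eef_rot: [0.999, 0.043, 0.002, 0.001]
ft_force: [7.5, -5.6, -4.1]
width: 0.0267
grip_force: 30.0
```

```bash
python3 -m crank '[{"claw":1,"dx":-0.07,"dy":0,"dz":0,"ax":0,"ay":0,"az":0},{"claw":1,"dx":-0.05,"dy":0,"dz":0,"ax":0,"ay":0,"az":0},{"claw":1,"dx":0,"dy":0,"dz":0,"ax":0,"ay":0,"az":0},{"claw":1,"dx":0,"dy":0,"dz":0,"ax":0,"ay":0,"az":0},{"claw":1,"dx":0,"dy":0,"dz":0,"ax":0,"ay":0,"az":0}]'
python3 - <<'E'
from h import *
cv2.imwrite("pics/s9.png",np.hstack([cv2.resize(r.camera("scene")["color"][285:390,310:430],(480,420),interpolation=2),cv2.resize(r.camera("top")["color"][105:205,250:325],(315,420),interpolation=2)])[:,:,::-1])
E
```

```text
time: 21.82
ee_pos: [0.5038, -0.3795, 0.1528]
eef_rot: [0.999, 0.043, 0.004, 0.001]
ft_force: [18.5, -7.8, -11.2]
width: 0.0271
grip_force: 30.0
```

View pics/s9.png

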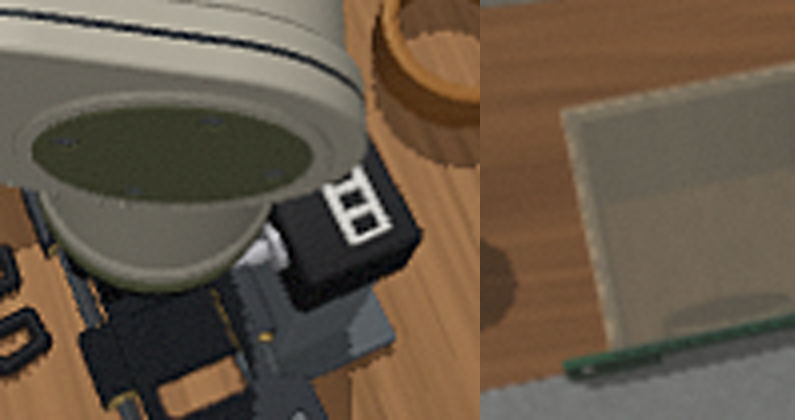

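Force rose to 18.5 N after 30 mm of travel, so the knob is at its stop. The right half shows a disc's rim low in the box at (730,310). I'll release it and rise straight up.

```bash
python3 -m crank '[{"claw":-0.6,"dx":0,"dy":0,"dz":0,"ax":0,"ay":0,"az":0},{"claw":-0.6,"dx":0,"dy":0,"dz":0,"ax":0,"ay":0,"az":0},{"claw":-0.6,"dx":0,"dy":0,"dz":0,"ax":0,"ay":0,"az":0},{"claw":-0.6,"dx":0,"dy":0,"dz":0,"ax":0,"ay":0,"az":0},{"claw":-0.6,"dx":0,"dy":0,"dz":0,"ax":0,"ay":0,"az":0},{"claw":-0.6,"dx":0,"dy":0,"dz":-0.6,"ax":0,"ay":0,"az":0},{"claw":-0.6,"dx":0,"dy":0,"dz":-0.8,"ax":0,"ay":0,"az":0},{"claw":-0.6,"dx":0,"dy":0,"dz":-0.8,"ax":0,"ay":0,"az":0}]'
python3 -m crank '[{"claw":-0.6,"dx":-0.8,"dy":0,"dz":-0.7,"ax":0,"ay":0,"az":0},{"claw":-0.6,"dx":-1,"dy":0,"dz":0,"ax":0,"ay":0,"az":0},{"claw":-0.6,"dx":-1,"dy":0,"dz":0,"ax":0,"ay":0,"az":0},{"claw":-0.6,"dx":-0.5,"dy":0,"dz":0,"ax":0,"ay":0,"az":0},{"claw":-0.6,"dx":0,"dy":0,"dz":0,"ax":0,"ay":0,"az":0},{"claw":-0.6,"dx":0,"dy":0,"dz":0,"ax":0,"ay":0,"az":0},{"claw":-0.6,"dx":0,"dy":0,"dz":0,"ax":0,"ay":0,"az":0}]'
python3 - <<'E'
from h import *
for n,R in(("scene",(345,335,380,370)),("top",(450,190,475,215))):
    c=r.camera(n); m=cv2.bitwise_or(mask(c,(0,130,60),(6,255,255),R),mask(c,(172,130,60),(180,255,255),R))
    if m.any(): k=big(m); print(n,cv2.contourArea(k),cen(k) if cv2.contourArea(k) else 0)
cv2.imwrite("pics/s10.png",np.hstack([cv2.resize(r.camera("scene")["color"][130:390,240:440],(400,520),interpolation=2),cv2.resize(r.camera("top")["color"][105:235,235:325],(360,520),interpolation=2)])[:,:,::-1])
E
```

```text
time: 22.58
ee_pos: [0.4998, -0.3784, 0.2186]
eef_rot: [0.999, 0.043, -0.001, -0.001]
ft_force: [0.0, -0.7, 0.2]
width: 0.0673
grip_force: 0.0
time: 23.17
ee_pos: [0.4023, -0.3869, 0.2395]
eef_rot: [0.999, 0.043, 0.0, 0.0]
ft_force: [-0.3, 0.2, 0.3]
width: 0.0691
grip_force: 0.0
scene 129.5 (360.29987129987126, 353.66409266409266)
top 61.0 (460.4672131147541, 206.62021857923494)
```

View pics/s10.png

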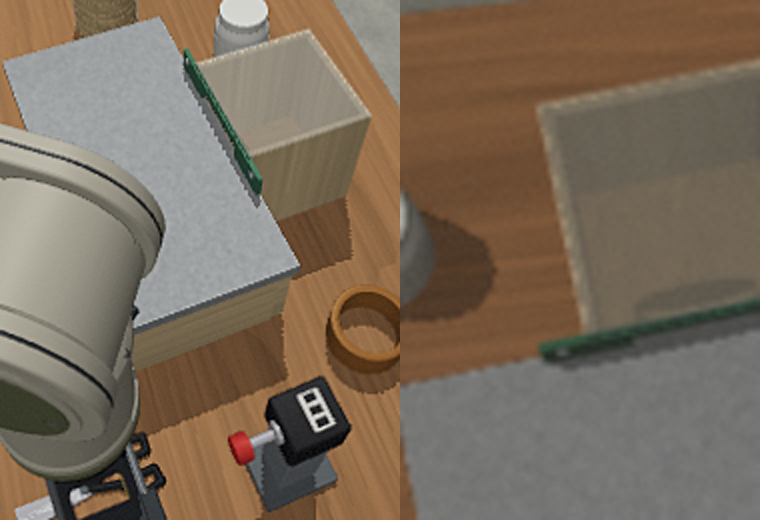

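The deck is empty with the discs in the box. The knob is back at its home pixels in both views (scene (360.3,353.7), top (460.5,206.6)), and the arm is clear.

```bash
python3 -c "
from bench import r
print(r.close_job())"
```

```text
the job is handed in; nothing more can be done
None
```

I pushed both birch discs through the slot into the box, pulled the knob to its stop and let it spring back home, then handed the job in at about 23 s; no verdict came back, and only one disc's rim shows in the box in the last pictures, though the deck is empty.

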